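Make up two microscope optics kits and stack their trays

TASK

Make up two microscope kits from the stock on the bench. The oil-immersion kit, the longest of the three objectives and the small oil bottle, goes into the deep tray, and the low-power kit, the shortest objective and the eyepiece, into the shallow tray with the carry handle: every piece standing upright in a seat ring of its own, the two pieces of a kit in different compartments. The shallow tray must end up stacked on the deep one, fully down between its corner posts; do not drop or knock over any piece, and leave the middle-length objective where it stands.

Things in the scene. Friction and masses are not known exactly. Their poses are not given: they have to be found in the camera images.
- deep_tray: Deep grey tray, loose, 0.55 kg, 220 x 140 mm, walls 72 high, floor 4 thick. Origin: underside centre; y along the 220 side, z up. Partition y = 0; seat ring (56 inside diameter, 5 high) on the floor of each compartment at x = 0, y = +-55. Corner posts (236 x 156 overall) rise past the rim, flared (tops z = 91); shallow tray sits on the rim between them, 3 mm play a side, origin 72 above this one.
- top_tray: Shallow grey plastic tray, loose, 0.26 kg, 220 x 140 mm, walls 26 high, floor 4 thick. Origin: underside centre; y along the 220 side, z up. Partition y = 0; seat ring (56 inside diameter, 5 high) on the floor of each compartment at x = 0, y = +-55. Handle over the partition: a bar 80 long in x, 14 thick in y, 20 high, centre at z = 60 (top 70); grip its middle, closing along y.
- objective_short: Shortest microscope objective, 30 mm tall, about 75 g: blunt, almost full-width nose with a large front lens (17 mm), aluminium barrel 28 mm in diameter from 5 mm up, standing nose up on its 25 mm wide, 5 mm high thread. Origin: centre of the underside, z up; round, so its yaw means nothing. 
- objective_mid: Middle-length objective, 41 mm tall, about 100 g, not wanted in either kit: narrower stepped nose 21 mm in diameter from 29 mm up, aluminium barrel 28 mm in diameter from 5 mm up, standing nose up on its 25 mm wide, 5 mm high thread. Origin: centre of the underside, z up; round, so its yaw means nothing. It stays where it stands.
- objective_long: Longest objective, 54 mm tall, about 130 g: long slender tapering nose above 34 mm, 7 mm wide at its tip, aluminium barrel 28 mm in diameter from 5 mm up, standing nose up on its 25 mm wide, 5 mm high thread. Origin: centre of the underside, z up; round, so its yaw means nothing. 
- eyepiece: Eyepiece, 53 mm tall, about 100 g: bright steel tube 30 mm in diameter for the lower 24 mm, black body 38 mm in diameter above it up to 46 mm, black rubber eyecup with a lens on top. Stands on its tube. Origin: centre of the underside, z up; round.
- oil_bottle: Small amber bottle of immersion oil with a paper label and a black pointed dropper cap, closed, 60 mm tall, about 35 g: body 26 mm in diameter up to 34 mm, cap 19 mm in diameter from 39 to 52 mm. Origin: centre of the underside, z up; round.

How it is judged (in metres and radians):
At the end, for the whole second after the job is handed in: Each piece upright (0.1 rad) on its own tray's floor, within 18 mm in x and y of a ring centre, one per compartment; shallow tray level on the deep one's rim between the posts (6 mm, 0.06 rad, 2.5 mm of fully down); deep tray on the bench; all at rest (((x of objective_long in the frame of deep_tray between -0.018 and 0.018 m and y of objective_long in the frame of deep_tray between 0.037 and 0.073 m and x of oil_bottle in the frame of deep_tray between -0.018 and 0.018 m and y of oil_bottle in the frame of deep_tray between -0.073 and -0.037 m) or (x of objective_long in the frame of deep_tray between -0.018 and 0.018 m and y of objective_long in the frame of deep_tray between -0.073 and -0.037 m and x of oil_bottle in the frame of deep_tray between -0.018 and 0.018 m and y of oil_bottle in the frame of deep_tray between 0.037 and 0.073 m)) and z of objective_long in the frame of deep_tray between -0.001 and 0.0075 m and angle between each of objective_long, oil_bottle, objective_short, eyepiece's own z axis and vertical below 0.1 rad and linear speed of each of objective_long, oil_bottle, objective_short, eyepiece, top_tray, deep_tray below 0.02 m/s and z of oil_bottle in the frame of deep_tray between -0.001 and 0.0075 m and ((x of objective_short in the frame of top_tray between -0.018 and 0.018 m and y of objective_short in the frame of top_tray between 0.037 and 0.073 m and x of eyepiece in the frame of top_tray between -0.018 and 0.018 m and y of eyepiece in the frame of top_tray between -0.073 and -0.037 m) or (x of objective_short in the frame of top_tray between -0.018 and 0.018 m and y of objective_short in the frame of top_tray between -0.073 and -0.037 m and x of eyepiece in the frame of top_tray between -0.018 and 0.018 m and y of eyepiece in the frame of top_tray between 0.037 and 0.073 m)) and z of objective_short in the frame of top_tray between -0.001 and 0.0075 m and z of eyepiece in the frame of top_tray between -0.001 and 0.0075 m and z of top_tray in the frame of deep_tray between 0.068 and 0.0745 m and x of top_tray in the frame of deep_tray between -0.006 and 0.006 m and y of top_tray in the frame of deep_tray between -0.006 and 0.006 m and angle between the x axis of top_tray and the x axis of deep_tray, either way round below 0.06 rad and angle between each of deep_tray, top_tray's own z axis and vertical below 0.05 rad and height (world z) of deep_tray below 0.006 m); the robot touches nothing.
It fails at once if a piece is knocked over or tipped far (more than 0.8 rad) (angle between any of objective_short, objective_mid, objective_long, eyepiece, oil_bottle's own z axis and vertical above 0.8 rad).
It fails at once if a piece is dropped (falls free, touching nothing, faster than 0.55 m/s) ((linear speed of objective_short above 0.55 m/s and contact force between objective_short and anything else below 0.005 N) or (linear speed of objective_long above 0.55 m/s and contact force between objective_long and anything else below 0.005 N) or (linear speed of eyepiece above 0.55 m/s and contact force between eyepiece and anything else below 0.005 N) or (linear speed of oil_bottle above 0.55 m/s and contact force between oil_bottle and anything else below 0.005 N)).
It fails at once if the middle-length objective is moved more than 25 mm (distance of objective_mid from where it was at the start of the episode above 0.025 m).
It also fails if it takes over 125 s, if anything falls off the work surface, if the arm or the gripper's body presses on something with over 40 N, if the wrist force passes 120 N, or if a joint passes its speed limit or range.

ROBOT

A 6-joint arm with a two-finger parallel gripper is mounted at the origin on the work surface. World frame = base frame: x ahead of the robot, y to its left, z up, the work surface at z = 0. Lengths are in mm, angles in rad, forces in N, time in s.
With the tool pointing down it reaches from about 400 to 825 mm from the base axis. Payload 7 kg.
Tool frame: the origin (TCP) lies on the centre line of the jaws, within the pads' length; the fingertips stand 19 mm ahead of it and the grasp point (between the pads) is the TCP; z points along the fingers, y is the line along which they close (so a half turn about z gives the same grasp; the last joint's range is limited). The gripper opens to 85 mm and grips with 20 to 120 N. Pads are 22 mm wide; open, the fingers measure 114 mm over their backs; the gripper's body (76 mm by 85 mm) begins 54 mm behind the grasp point. The pads swing forward as they close: fully open they stand 13 mm farther back than shut.
Start: joints at [-1.021, 0.359, 0.012, 0, -1.224, -0.288], TCP at [174.677, -651.984, 250.302] pointing down, gripper open.
Joint ranges: [-3.07, 3.07], [-1.43, 2.12], [-1.02, 1.25], [-3.03, 1.67], [-3.05, -0], [-3.03, 3.03]. Speed limits (rad/s): [2.39, 2.39, 3.01, 3.14, 3.14, 3.14].

INTERFACE

Orientations are given as a 3x3 rotation matrix whose columns are the frame's x, y, z axes.
In Python, from plant import r, imaging gives the robot as it stands.
- The arm moves only by the shell command python3 -m creep 'ROWS' [FORCE]. ROWS is JSON, a list of rows, each a list of 3 entries, a list of its own where there are three numbers: the opening, from 0 (shut) to 1 (fully open), then the shift along the tool's x, y, z in cm, then the turn, a rotation vector about the tool's x, y, z in degrees. In form: [[hand, [x, y, z], [wx, wy, wz]], ...]. A call has 1 to 5 rows; each row shifts and turns the commanded pose from where the row before left it, along the tool's axes as they then stand; what a row does not reach is not made up. A row lasts 1/12 s, in which the tool goes at most 41.7 mm and 7.16 degrees, less where a joint would pass 70% of its speed; a pose out of reach is approached as far as the arm can. A call with a gripper value outside its range is refused whole. The fingers move at their own pace and stop on an object; FORCE is the grip in N (left out, the last holds). Time passes only in rows, so rows that do not move let the fingers close. It gives the time, the measured TCP pose, the force, the opening and the grip force at its end, in the units of the state.
- r.sense(): the state, without advancing time (a new reading comes with each control period).
- imaging.read_camera(name): name is "side" or "top"; returns the picture (400x640x3 uint8, red, green, blue); there is no depth.
- imaging.camera_model(name): a dict with "intrinsics" (3x3 intrinsics, pixels), "pose" (4x4, takes a point from camera to world coordinates). Camera axes: x right, y up, looking along -z (the intrinsics and any distortion apply to the point x, -y, -z); pixel columns grow to the right and rows downward; lengths in mm; the calibration is good to about 2 mm. A picture is of the moment at which its call begins. camera_model takes no time and is no camera call.
- r.sign_off(): hands the job in; it is judged then, once.
The state is a dict: "t": time; "qpos": joint angles; "dq": joint speeds; "tau": joint torques, N m; "position": TCP position; "tool_rot": TCP orientation; "ft_force": force on the tool from outside, world axes, zero at the start; "torque": the same for the moment, N m; "grip_width": opening from 0.0 (shut) to 1.0 (fully open); "grasp_force": force on a finger pad.
Only numpy, scipy, OpenCV 4.12 (cv2) and the standard library are available. Lean on these libraries where they do the work, as an engineer would, in place of code of your own. Each camera call takes 0.05 s, during which the arm holds its last target. There are 200 camera calls.

## Working session

There is one attempt and no reset: what is moved stays moved. The work goes in short steps, Python scripts to look and compute and a shell command to move; the robot and the scene stay as the last step left them, time stands still between calls to the robot, and variables do not carry over. Pictures are saved under pics/ and viewed, at most 14 in all, crops included, and the job is handed in when it is done.

```bash
ls; mkdir -p pics; cat > h.py <<'E'
from plant import r, imaging
import numpy as np, cv2
def cam(n): 
    m=imaging.camera_model(n); return np.array(m["intrinsics"]),np.array(m["pose"]),m
def ray(n,u,v):
    K,P,_=cam(n); p=np.linalg.inv(K)@[u,v,1]; d=P[:3,:3]@[p[0],-p[1],-p[2]]; return P[:3,3],d/np.linalg.norm(d)
def plane(n,u,v,z):
    o,d=ray(n,u,v); return o+d*(z-o[2])/d[2]
def proj(n,X):
    K,P,_=cam(n); c=P[:3,:3].T@(np.array(X)-P[:3,3]); p=K@[c[0],-c[1],-c[2]]; return p[:2]/p[2]
def snap(n,f=None):
    im=np.array(imaging.read_camera(n)); 
    if f: cv2.imwrite("pics/"+f,im[:,:,::-1])
    return im
E
python3 - <<'E'
from h import *
for n in("top","side"):
    snap(n,n+"0.png"); print(cam(n)[2])
s=r.sense(); print(s["position"],s["tool_rot"],s["t"],s["grip_width"])
E
```

```text
pics
{'intrinsics': array([[424.7587957 ,   0.        , 311.35522349],
       [  0.        , 424.7587957 , 194.15131693],
       [  0.        ,   0.        ,   1.        ]]), 'pose': array([[-1.86094735e-02,  9.95689228e-01, -9.08660986e-02,
         4.88690380e+02],
       [-9.99571836e-01, -1.64753147e-02,  2.41807688e-02,
         1.80581688e+01],
       [ 2.25794835e-02,  9.12771843e-02,  9.95569507e-01,
         8.41489967e+02],
       [ 0.00000000e+00,  0.00000000e+00,  0.00000000e+00,
         1.00000000e+00]])}
{'intrinsics': array([[478.464315  ,   0.        , 324.68020273],
       [  0.        , 478.464315  , 198.83664399],
       [  0.        ,   0.        ,   1.        ]]), 'pose': array([[-9.13567758e-01,  2.15197042e-01, -3.45085764e-01,
         1.77665202e+02],
       [-4.06645267e-01, -4.71272482e-01,  7.82650544e-01,
         8.60641075e+02],
       [ 5.79465690e-03,  8.55331796e-01,  5.18048204e-01,
         6.15312809e+02],
       [ 0.00000000e+00,  0.00000000e+00,  0.00000000e+00,
         1.00000000e+00]])}
[ 174.59849018 -651.62872462  249.47766379] [[-9.65949130e-01 -2.58731619e-01 -4.78010329e-04]
 [-2.58732035e-01  9.65948198e-01  1.34619990e-03]
 [ 1.13428737e-04  1.42403721e-03 -9.99998980e-01]] 0.1 1.000759846890894
```

View pics/top0.png

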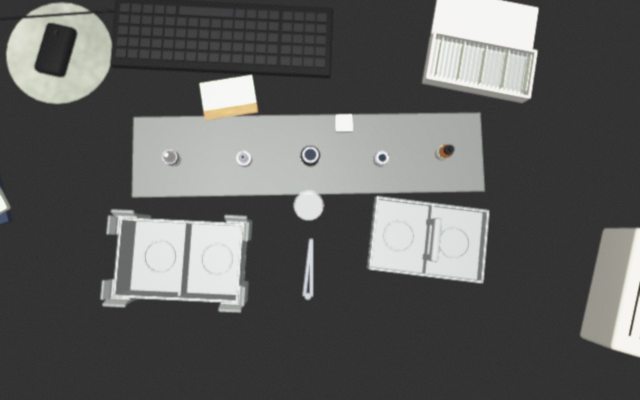

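View pics/side0.png

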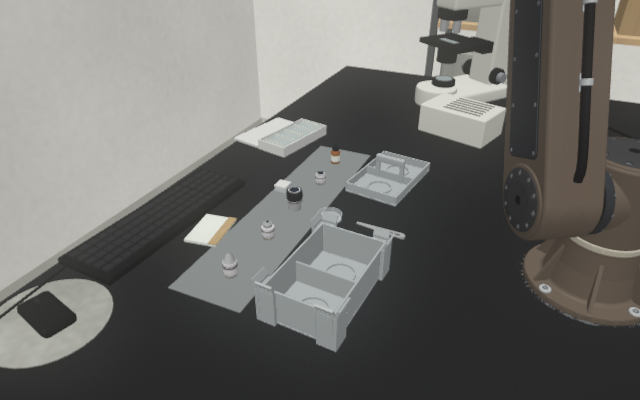

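The top view shows five pieces at about (170,157), (243,157), (310,155), (381,157) and (446,151). The deep tray is near (178,258) and the shallow tray near (428,240). In the side view the pieces are at (230,265), (268,230), (295,195), (320,177) and (335,156). I'll zoom in on both to tell the objectives apart.

```bash
python3 - <<'E'
from h import *
t=cv2.imread("pics/top0.png"); s=cv2.imread("pics/side0.png")
cs=[t[130:180,u-30:u+30] for u in(170,243,310,381,446)]
A=np.hstack([cv2.resize(c,None,fx=2.6,fy=2.6,interpolation=2) for c in cs])
B=np.hstack([cv2.resize(s[v-25:v+25,u-30:u+30],None,fx=2.6,fy=2.6,interpolation=2) for u,v in((230,265),(268,230),(295,195),(320,177),(335,156))])
C=np.hstack([cv2.resize(t[200:320,90:260],(390,275)),cv2.resize(t[185:305,355:505],(390,312))[:275]])
cv2.imwrite("pics/z0.png",np.vstack([A,B,C]))
E
```

```text
(no output)
```

View pics/z0.png

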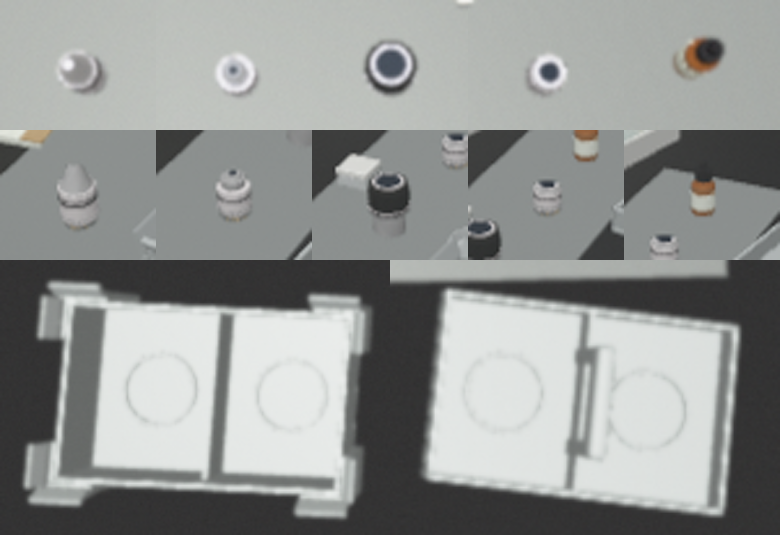

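The crops show, left to right: long objective, mid, eyepiece, short, bottle. Both trays have visible seat rings. Next I'll measure centres.

```bash
cat > meas.py <<'E'
from h import *
def rings(n,im,box,minr,maxr):
    x0,y0,x1,y1=box; g=cv2.cvtColor(im,cv2.COLOR_RGB2GRAY)[y0:y1,x0:x1]
    g=cv2.resize(g,None,fx=4,fy=4,interpolation=cv2.INTER_CUBIC)
    b=cv2.adaptiveThreshold(g,255,0,cv2.THRESH_BINARY_INV,31,4)
    out=[]
    for c in cv2.findContours(b,cv2.RETR_LIST,cv2.CHAIN_APPROX_NONE)[0]:
        if len(c)<100: continue
        (cx,cy),(a,d),_=cv2.fitEllipse(c)
        if minr*4<a/2 and d/2<maxr*4 and a/d>.6: out.append(((cx+.5)/4-.5+x0,(cy+.5)/4-.5+y0,a/8,d/8))
    return np.round(out,1)
E
python3 - <<'E'
from meas import *
t=cv2.imread("pics/top0.png")[:,:,::-1].copy(); s=cv2.imread("pics/side0.png")[:,:,::-1].copy()
print(rings("top",t,(90,200,260,320),10,20)); print(rings("top",t,(360,190,500,290),10,20))
g=cv2.cvtColor(t,cv2.COLOR_RGB2GRAY).astype(int)
print("mat",g[150,205],g[170,345])
def blob(mask,x0,y0):
    n,l,st,ce=cv2.connectedComponentsWithStats(mask.astype(np.uint8)); i=1+np.argmax(st[1:,4]); return ce[i]+[x0,y0],st[i]
for nm,u,v,z,f in(("long",170,157,34,1),("mid",243,157,29,1),("eye",310,155,46,-1),("short",381,157,29,1),("cap",448,149,52,-1)):
    m=g[v-18:v+18,u-18:u+18]; m=(m>185) if f>0 else (m<110)
    if nm in("long","mid","short"): m=cv2.morphologyEx(m.astype(np.uint8),cv2.MORPH_CLOSE,np.ones((7,7)))
    c,st=blob(m,u-18,v-18); p=plane("top",*c,z); print(nm,c.round(1),st[2:],p.round(1),proj("side",p).round(1))
# trays outline
m=(g>100).astype(np.uint8)
for nm,(x0,y0,x1,y1),z in(("top",(350,197,500,300),26),):
    mm=np.zeros_like(m); mm[y0:y1,x0:x1]=m[y0:y1,x0:x1]
    cs=max(cv2.findContours(mm,0,cv2.CHAIN_APPROX_NONE)[0],key=cv2.contourArea)
    bx=cv2.boxPoints(cv2.minAreaRect(cs)); P=np.array([plane("top",*q,z) for q in bx]); print(nm,bx.round(1).tolist(),P.round(1).tolist(),P.mean(0).round(1))
E
```

```text
[[112.8 293.8  12.8  15.3]
 [215.3 259.2  13.7  14.9]
 [159.1 256.3  14.5  15.2]
 [160.8 256.1  14.4  15.7]]
[[452.9 242.8  14.6  15.5]
 [398.  235.6  14.9  15. ]]
mat 190 184
long [169.4 156.3] [  36   36 1137] [639.5 268.3  34. ] [229.2 260.3]
mid [242.5 156.5] [  36   36 1296] [638.  129.9  29. ] [266.  225.7]
eye [309.9 154.2] [11  9 77] [6.375e+02 1.000e-01 4.600e+01] [293.5 191.4]
short [381.9 156.8] [ 15  14 160] [ 633.4 -140.2   29. ] [319.8 172.6]
cap [446.7 150.4] [ 14  12 129] [ 639.9 -259.7   52. ] [335.5 146.4]
top [[365.8999938964844, 269.3999938964844], [375.0, 195.0], [492.1000061035156, 209.3000030517578], [483.1000061035156, 283.70001220703125]] [[417.7, -102.9, 26.0], [559.3, -124.8, 26.0], [527.7, -352.1, 26.0], [386.1, -326.4, 26.0]] [ 472.7 -226.5   26. ]
```

```bash
python3 - <<'E'
from meas import *
t=cv2.imread("pics/top0.png")[:,:,::-1].copy(); s=cv2.imread("pics/side0.png")[:,:,::-1].copy()
g=cv2.cvtColor(t,cv2.COLOR_RGB2GRAY)
for nm,u,v,z in(("long",170,157,34),("mid",243,157,29),("eye",310,155,46),("short",381,157,29),("cap",448,149,52)):
    q=g[v-16:v+16,u-16:u+16].astype(int); hsv=cv2.cvtColor(t[v-16:v+16,u-16:u+16],cv2.COLOR_RGB2HSV)
    bg=np.median(q); m=(abs(q-bg)>18) if nm!="cap" else (q<70)
    n,l,st,ce=cv2.connectedComponentsWithStats(m.astype(np.uint8)); i=1+np.argmax(st[1:,4])
    (cx,cy),rad=cv2.minEnclosingCircle(np.argwhere(l==i)[:,::-1].astype(np.float32)); c=np.array([cx,cy])+[u-16,v-16]
    p=plane("top",*c,z); print(nm,bg,c.round(1),round(rad,1),(ce[i]+[u-16,v-16]).round(1),p.round(1),plane("top",*(ce[i]+[u-16,v-16]),z).round(1))
for nm,a,b in(("deep",(160.3,256.1),(217.3,259.2)),("top",(398,235.6),(453.3,242.5))):
    A=plane("top",*a,7);B=plane("top",*b,7); d=A-B; print(nm,A.round(1),B.round(1),((A+B)/2).round(1),np.linalg.norm(d).round(1),np.degrees(np.arctan2(-d[0],d[1])).round(2))
# ring side view
print(rings("side",s,(255,215,395,345),6,30),rings("side",s,(340,145,435,205),6,30))
for X in ([0,0,0],):
    pass
E
```

```text
long 186.0 [168.  156.2] 6.6 [168.6 156.3] [639.6 271.   34. ] [639.6 269.9  34. ]
mid 192.0 [243.7 158.5] 8.6 [244.  159.1] [634.1 127.5  29. ] [632.9 126.9  29. ]
eye 187.0 [310.  155.5] 11.2 [309.9 155.6] [ 6.349e+02 -1.000e-01  4.600e+01] [6.347e+02 2.000e-01 4.600e+01]
short 178.0 [380. 158.] 8.5 [380.7 158.1] [ 631.2 -136.4   29. ] [ 631.  -137.9   29. ]
cap 170.0 [448.  149.5] 4.7 [448.  149.6] [ 641.6 -262.2   52. ] [ 641.3 -262.2   52. ]
deep [449.5 291.9   7. ] [441.4 182.3   7. ] [445.5 237.1   7. ] 109.9 -4.24
top [ 480.3 -171.     7. ] [ 464.7 -279.8    7. ] [ 472.5 -225.4    7. ] 109.9 -8.14
[[314.5 306.3   8.9  14. ]
 [339.7 275.   11.3  15.1]
 [267.  225.9   6.9   8.7]] [[378.8 188.    7.   11.6]]
```

```bash
cat > go.py <<'E'
import sys
from h import *
s=r.sense(); R=np.array(s["tool_rot"]); p=np.array(s["position"])
print("t",round(s["t"],2),p.round(1),"yaw",np.degrees(np.arctan2(-R[0,0]*0+R[0,1]*-1,R[1,1])).round(2),"tilt",np.round(R[:2,2],4),"w",round(s["grip_width"],3),"gf",round(s["grasp_force"],1),"F",np.round(s["ft_force"],1))
for a in sys.argv[1:]:
    T=np.array(eval(a),float); print(a,"total cm",(R.T@(T-p)/10).round(2)); p=T
E
python3 -m creep '[[0.65,[0,0,0],[0,0,6.4]],[0.65,[0,0,0],[0,0,6.4]],[0.65,[0,0,0],[0,0,6.4]]]' 35
python3 go.py '641,-262,150' '641,-262,26' '641,-262,150' '441.4,182.3,150' '441.4,182.3,30'
```

```text
t: 0.35
position: [174.6, -651.7, 249.7]
tool_rot: [[-0.997, 0.079, -0.0], [0.079, 0.997, 0.001], [0.0, 0.001, -1.0]]
ft_force: [-0.3, -0.5, -0.8]
grip_width: 0.65
grasp_force: 0.0
t 0.35 [ 174.6 -651.7  249.7] yaw -4.52 tilt [-0.0004  0.0009] w 0.65 gf 0.0 F [-0.3 -0.5 -0.8]
641,-262,150 total cm [-43.43  42.52   9.99]
641,-262,26 total cm [-1.00e-02 -1.00e-02  1.24e+01]
641,-262,150 total cm [ 1.00e-02  1.00e-02 -1.24e+01]
441.4,182.3,150 total cm [23.4  42.72  0.05]
441.4,182.3,30 total cm [-1.0e-02 -1.0e-02  1.2e+01]
```

```bash
for k in 1; do :; done
python3 -m creep '[[0.65,[-2.7,2.65,0.6],[0,0,0]],[0.65,[-2.7,2.65,0.6],[0,0,0]],[0.65,[-2.7,2.65,0.6],[0,0,0]],[0.65,[-2.7,2.65,0.6],[0,0,0]],[0.65,[-2.7,2.65,0.6],[0,0,0]]]' >/dev/null
python3 -m creep '[[0.65,[-2.7,2.65,0.6],[0,0,0]],[0.65,[-2.7,2.65,0.6],[0,0,0]],[0.65,[-2.7,2.65,0.6],[0,0,0]],[0.65,[-2.7,2.65,0.6],[0,0,0]],[0.65,[-2.7,2.65,0.6],[0,0,0]]]' >/dev/null
python3 -m creep '[[0.65,[-2.7,2.65,0.6],[0,0,0]],[0.65,[-2.7,2.65,0.6],[0,0,0]],[0.65,[-2.7,2.65,0.6],[0,0,0]],[0.65,[-2.7,2.65,0.6],[0,0,0]],[0.65,[-2.7,2.65,0.6],[0,0,0]]]' >/dev/null
python3 -m creep '[[0.65,[-2.7,2.65,0.6],[0,0,0]],[0.65,[-0.2,0.1,0.4],[0,0,0]],[0.65,[0,0,0],[0,0,0]]]' 
python3 go.py '641,-262,150' '641,-262,26'
```

```text
t: 1.85
position: [639.4, -257.8, 148.0]
tool_rot: [[-0.998, 0.071, -0.003], [0.071, 0.998, 0.001], [0.003, 0.001, -1.0]]
ft_force: [-1.4, 0.1, -0.2]
grip_width: 0.649
grasp_force: 0.0
t 1.85 [ 639.4 -257.8  148. ] yaw -4.05 tilt [-0.0029  0.0007] w 0.649 gf 0.0 F [-1.4  0.1 -0.2]
641,-262,150 total cm [-0.19 -0.4  -0.2 ]
641,-262,26 total cm [-4.00e-02 -1.00e-02  1.24e+01]
```

```bash

python3 -m creep '[[0.65,[-0.2,-0.3,0],[0,0,0]],[0.65,[0,0,0],[0,0,0]],[0.65,[0,0,2.5],[0,0,0]],[0.65,[0,0,2.5],[0,0,0]],[0.65,[0,0,1],[0,0,0]]]' >/dev/null
python3 -m creep '[[0.65,[0,0,0],[0,0,0]],[0.65,[0,0,0],[0,0,0]]]' >/dev/null
python3 go.py '641,-262,25'
python3 - <<'E'
from h import *
a=snap("top");b=snap("side")
cv2.imwrite("pics/a1.png",np.hstack([cv2.resize(x,(400,400),interpolation=2) for x in(a[100:200,400:500,::-1],b[90:190,285:385,::-1])]))
E
```

```text
t 2.43 [ 640.  -264.    90.8] yaw -4.25 tilt [-0.0005 -0.0004] w 0.648 gf 0.0 F [0.5 0.4 1.4]
641,-262,25 total cm [-0.08  0.21  6.58]
```

View pics/a1.png

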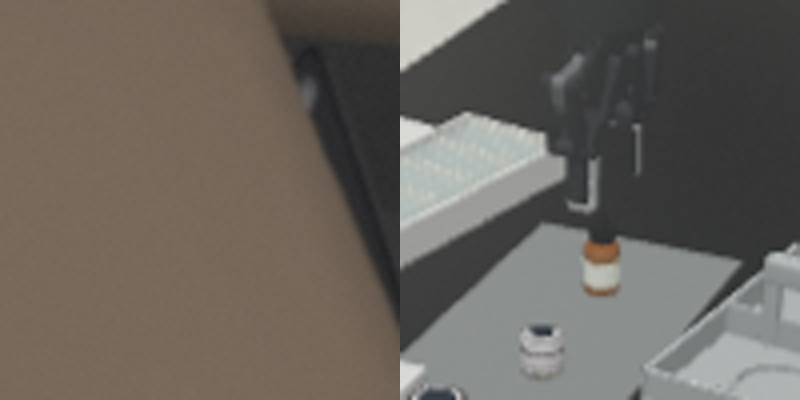

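The top view is blocked by the arm. In the side view the open jaws straddle the bottle cap at (600,230), so I'll descend and grip.

```bash

python3 -m creep '[[0.65,[-0.1,0.2,2],[0,0,0]],[0.65,[0,0,2.5],[0,0,0]],[0.65,[0,0,2],[0,0,0]],[0.65,[0,0,0],[0,0,0]],[0.65,[0,0,0],[0,0,0]]]' >/dev/null
python3 -m creep '[[0.25,[0,0,0],[0,0,0]],[0.2,[0,0,0],[0,0,0]],[0.2,[0,0,0],[0,0,0]],[0.2,[0,0,0],[0,0,0]],[0.2,[0,0,0],[0,0,0]]]' 30
python3 go.py '641,-262,25'
```

```text
t: 3.37
position: [642.9, -261.4, 27.6]
tool_rot: [[-0.997, 0.073, 0.003], [0.073, 0.997, -0.001], [-0.003, -0.001, -1.0]]
ft_force: [-1.0, 0.1, 7.1]
grip_width: 0.296
grasp_force: 29.2
t 3.37 [ 642.9 -261.4   27.6] yaw -4.17 tilt [ 0.0032 -0.0009] w 0.296 gf 29.2 F [-1.   0.1  7.1]
641,-262,25 total cm [ 0.18 -0.07  0.26]
```

```bash

python3 -m creep '[[0.2,[0,0,-1],[0,0,0]],[0.2,[0,0,-3],[0,0,0]],[0.2,[0,0,-3],[0,0,0]],[0.2,[0,0,-3],[0,0,0]],[0.2,[0,0,-2.5],[0,0,0]]]' >/dev/null
python3 go.py '441.4,182.3,150'
```

```text
t 3.78 [ 641.9 -261.3  153.7] yaw -4.19 tilt [ 0.002  -0.0005] w 0.289 gf 29.6 F [ 0.3 -0.4  0.2]
441.4,182.3,150 total cm [23.23 42.77  0.31]
```

```bash

python3 -m creep '[[0.2,[0.8,1.5,0],[0,0,0]],[0.2,[1.6,3,0],[0,0,0]],[0.2,[1.9,3.5,0],[0,0,0]],[0.2,[1.9,3.5,0],[0,0,0]],[0.2,[1.9,3.5,0],[0,0,0]]]' >/dev/null
python3 -m creep '[[0.2,[1.9,3.5,0],[0,0,0]],[0.2,[1.9,3.5,0],[0,0,0]],[0.2,[1.9,3.5,0],[0,0,0]],[0.2,[1.9,3.5,0],[0,0,0]],[0.2,[1.9,3.5,0],[0,0,0]]]' >/dev/null
python3 -m creep '[[0.2,[1.9,3.5,0],[0,0,0]],[0.2,[1.9,3.5,0],[0,0,0]],[0.2,[1.2,2,0],[0,0,0]],[0.2,[0.5,1,0],[0,0,0]],[0.2,[0,0,0],[0,0,0]]]' >/dev/null
python3 -m creep '[[0.2,[0,0.2,0],[0,0,0]],[0.2,[0,0,0],[0,0,0]]]' >/dev/null
python3 go.py '441.4,182.3,150' '441.4,182.3,33'
```

```text
t 5.2 [442.8 181.3 150.6] yaw -4.22 tilt [0.0003 0.0002] w 0.292 gf 29.6 F [ 0.1  0.4 -1.1]
441.4,182.3,150 total cm [0.15 0.09 0.06]
441.4,182.3,33 total cm [ 0.  -0.  11.7]
```

```bash

python3 -m creep '[[0.2,[0.1,0.1,1.5],[0,0,0]],[0.2,[0,0,3],[0,0,0]],[0.2,[0,0,3],[0,0,0]],[0.2,[0,0,2.5],[0,0,0]],[0.2,[0,0,1],[0,0,0]]]' >/dev/null
python3 -m creep '[[0.2,[0,0,0.4],[0,0,0]],[0.2,[0,0,0.2],[0,0,0]],[0.2,[0,0,0],[0,0,0]]]' >/dev/null
python3 go.py '441.4,182.3,32'
```

```text
t 5.87 [442.1 182.3  34.5] yaw -4.26 tilt [ 0.0001 -0.0001] w 0.287 gf 29.6 F [ 0.6  0.6 -0.5]
441.4,182.3,32 total cm [ 0.07 -0.    0.25]
```

```bash

python3 -m creep '[[0.2,[0,0,0.15],[0,0,0]],[0.2,[0,0,0.1],[0,0,0]],[0.2,[0,0,0],[0,0,0]]]' >/dev/null
python3 go.py '441.4,182.3,32'
python3 -m creep '[[0.2,[0,0,0.1],[0,0,0]],[0.2,[0,0,0],[0,0,0]]]' >/dev/null
python3 go.py '441.4,182.3,32'
```

```text
t 6.12 [441.9 182.9  32.4] yaw -4.21 tilt [0.001 0.001] w 0.291 gf 29.6 F [ 1.1 -1.   1.1]
441.4,182.3,32 total cm [ 0.04 -0.07  0.04]
t 6.28 [441.8 183.1  31.5] yaw -4.17 tilt [0.0009 0.0007] w 0.294 gf 30.2 F [-1.4 -0.5  5.7]
441.4,182.3,32 total cm [ 0.04 -0.08 -0.05]
```

```bash

python3 -m creep '[[0.5,[0,0,0],[0,0,0]],[0.5,[0,0,0],[0,0,0]],[0.5,[0,0,0],[0,0,0]],[0.5,[0,0,-1],[0,0,0]],[0.5,[0,0,-3],[0,0,0]]]' >/dev/null
python3 -m creep '[[0.5,[0,0,-4],[0,0,0]],[0.5,[0,0,-4],[0,0,0]],[0.65,[0,0,0],[0,0,0]]]' >/dev/null
python3 - <<'E'
from h import *
a=cv2.imread("pics/top0.png");b=snap("side")[:,:,::-1]
k=6
A=cv2.resize(a[135:180,145:195],None,fx=k,fy=k,interpolation=2);B=cv2.resize(b[235:285,205:255],None,fx=k,fy=k,interpolation=2)
for z in (5,34,54):
  for th in np.linspace(0,2*np.pi,24):
    X=np.array([638,268,z])+(14 if z<50 else 3.5)*np.array([np.cos(th),np.sin(th),0])
    u,v=proj("top",X); cv2.circle(A,(int((u-145+.5)*k),int((v-135+.5)*k)),1,(0,0,255),-1)
    u,v=proj("side",X); cv2.circle(B,(int((u-205+.5)*k),int((v-235+.5)*k)),1,(0,0,255),-1)
C=cv2.resize(b[210:350,250:400],(320,300))
cv2.imwrite("pics/a2.png",np.hstack([cv2.resize(A,(240,216)) if 0 else np.vstack([A,np.zeros((30,300,3),np.uint8)]),B,C])[:,:900][:, :])
E
python3 - <<'E'
import cv2;i=cv2.imread("pics/a2.png");print(i.shape);cv2.imwrite("pics/a2.png",cv2.resize(i,(796,260)))
E
python3 go.py '638,268,150' '638,268,25'
```

```text
(300, 900, 3)
t 7.0 [443.1 183.9 154.7] yaw -4.17 tilt [0.0054 0.0046] w 0.651 gf 0.0 F [-1.3  0.6 -1.2]
638,268,150 total cm [-18.82   9.8    0.61]
638,268,25 total cm [ 0.06 -0.06 12.5 ]
```

View pics/a2.png

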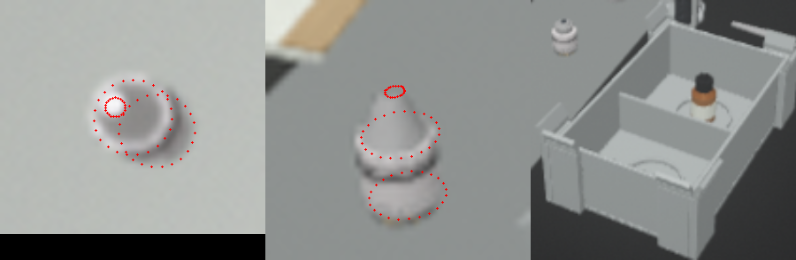

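The bottle stands upright in its ring in the deep tray (right panel). The long objective overlay fits to within 1 px, so it is at about (639,269).

```bash

python3 -m creep '[[0.65,[-2.5,1.3,0],[0,0,0]],[0.65,[-3.6,1.9,0],[0,0,0]],[0.65,[-3.6,1.9,0],[0,0,0]],[0.65,[-3.6,1.9,0],[0,0,0]],[0.65,[-3.6,1.9,0],[0,0,0]]]' >/dev/null
python3 -m creep '[[0.65,[-2.0,1.0,0],[0,0,0]],[0.65,[0,0,0],[0,0,0]],[0.65,[0,0,0],[0,0,0]]]' >/dev/null
python3 go.py '639,269,150' '639,269,26'
```

```text
t 7.67 [637. 267. 148.] yaw -4.26 tilt [-0.0036 -0.0024] w 0.648 gf 0.0 F [-0.2 -0.4 -0.6]
639,269,150 total cm [-0.18  0.22 -0.21]
639,269,26 total cm [-0.04  0.03 12.4 ]
```

```bash

python3 -m creep '[[0.65,[-0.2,0.2,1],[0,0,0]],[0.65,[0,0,3],[0,0,0]],[0.65,[0,0,3.5],[0,0,0]],[0.65,[0,0,3],[0,0,0]],[0.65,[0,0,1.6],[0,0,0]]]' >/dev/null
python3 -m creep '[[0.65,[0,0,0],[0,0,0]],[0.65,[0,0,0],[0,0,0]]]' >/dev/null
python3 go.py '639,269,26' 
python3 -m creep '[[0.25,[0,0,0],[0,0,0]],[0.2,[0,0,0],[0,0,0]],[0.2,[0,0,0],[0,0,0]],[0.2,[0,0,0],[0,0,0]],[0.2,[0,0,0],[0,0,0]]]' 30 >/dev/null
python3 go.py '639,269,26'
```

```text
t 8.25 [638.2 268.8  29. ] yaw -4.18 tilt [-0.0019 -0.0016] w 0.654 gf 0.0 F [ 0.6 -0.2  1.4]
639,269,26 total cm [-0.08  0.03  0.3 ]
t 8.67 [640.2 270.   32.1] yaw -4.18 tilt [0.0025 0.0015] w 0.316 gf 29.7 F [-2.1 -1.1  7. ]
639,269,26 total cm [ 0.12 -0.11  0.6 ]
```

```bash

python3 -m creep '[[0.2,[0,0,-1],[0,0,0]],[0.2,[0,0,-3],[0,0,0]],[0.2,[0,0,-3.5],[0,0,0]],[0.2,[0,0,-3],[0,0,0]],[0.2,[0,0,-2],[0,0,0]]]' >/dev/null
python3 go.py '449.5,291.9,150'
```

```text
t 9.08 [640.4 270.  159.5] yaw -4.18 tilt [0.004  0.0024] w 0.316 gf 29.8 F [ 0.4 -0.3 -0.5]
449.5,291.9,150 total cm [19.21  0.79  0.88]
```

```bash

python3 -m creep '[[0.2,[1.6,0.1,0],[0,0,0]],[0.2,[3,0.15,0],[0,0,0]],[0.2,[3.3,0.15,0],[0,0,0]],[0.2,[3.4,0.15,0],[0,0,0]],[0.2,[3.3,0.15,0],[0,0,0]]]' >/dev/null
python3 -m creep '[[0.2,[2.8,0.1,0],[0,0,0]],[0.2,[1.6,0,0],[0,0,0]],[0.2,[0,0,0],[0,0,0]],[0.2,[0,0,0],[0,0,0]]]' >/dev/null
python3 go.py '449.5,291.9,150' '449.5,291.9,38'
```

```text
t 9.83 [450.  291.8 156.2] yaw -4.11 tilt [0.0013 0.0017] w 0.316 gf 29.8 F [-0.2  0.  -0.7]
449.5,291.9,150 total cm [0.05 0.   0.62]
449.5,291.9,38 total cm [ 1.00e-02 -2.00e-02  1.12e+01]
```

```bash

python3 -m creep '[[0.2,[0,0,1.5],[0,0,0]],[0.2,[0,0,3],[0,0,0]],[0.2,[0,0,3],[0,0,0]],[0.2,[0,0,3],[0,0,0]],[0.2,[0,0,1],[0,0,0]]]' >/dev/null
python3 -m creep '[[0.2,[0,0,0.2],[0,0,0]],[0.2,[0,0,0],[0,0,0]],[0.2,[0,0,0],[0,0,0]]]' >/dev/null
python3 go.py '449.5,291.9,35'
python3 -m creep '[[0.2,[0,0,0.2],[0,0,0]],[0.2,[0,0,0.1],[0,0,0]],[0.2,[0,0,0],[0,0,0]]]' >/dev/null
python3 go.py '449.5,291.9,35'
```

```text
t 10.5 [451.5 292.1  39. ] yaw -4.21 tilt [0.0012 0.0013] w 0.312 gf 30.3 F [-0.1  0.4 -0.7]
449.5,291.9,35 total cm [ 0.19 -0.03  0.4 ]
t 10.75 [450.7 291.5  35.6] yaw -4.2 tilt [0.0008 0.001 ] w 0.317 gf 30.4 F [ 0.5 -0.2  1.1]
449.5,291.9,35 total cm [0.13 0.03 0.06]
```

```bash

python3 -m creep '[[0.2,[0,0,0.1],[0,0,0]],[0.2,[0,0,0],[0,0,0]]]' >/dev/null
python3 go.py '449.5,291.9,35'
python3 -m creep '[[0.2,[0,0,0.1],[0,0,0]],[0.2,[0,0,0],[0,0,0]]]' >/dev/null
python3 go.py '449.5,291.9,35'
```

```text
t 10.92 [450.8 291.6  35.5] yaw -4.16 tilt [0.0011 0.0008] w 0.316 gf 31.7 F [-3.9 -4.  13. ]
449.5,291.9,35 total cm [0.13 0.02 0.05]
t 11.08 [450.9 291.6  35.4] yaw -4.14 tilt [0.0015 0.0009] w 0.312 gf 32.7 F [-7.2 -4.9 24.4]
449.5,291.9,35 total cm [0.14 0.02 0.04]
```

Contact. I'll release and retreat toward the short objective at (632,-138).

```bash

python3 -m creep '[[0.2,[0,0,-0.1],[0,0,0]],[0.5,[0,0,0],[0,0,0]],[0.5,[0,0,0],[0,0,0]],[0.5,[0,0,0],[0,0,0]],[0.5,[0,0,-1],[0,0,0]]]' >/dev/null
python3 -m creep '[[0.5,[0,0,-3],[0,0,0]],[0.5,[0,0,-4],[0,0,0]],[0.5,[0,0,-4],[0,0,0]],[0.65,[0,0,0],[0,0,0]]]' >/dev/null
python3 - <<'E'
from h import *
snap("side","s3.png")
a=cv2.imread("pics/top0.png");b=cv2.imread("pics/s3.png");k=6
A=cv2.resize(a[135:180,356:406],None,fx=k,fy=k,interpolation=2);B=cv2.resize(b[152:197,295:345],None,fx=k,fy=k,interpolation=2)
for z in (5,28):
  for th in np.linspace(0,2*np.pi,24):
    X=np.array([632,-138,z])+14*np.array([np.cos(th),np.sin(th),0])
    u,v=proj("top",X); cv2.circle(A,(int((u-356+.5)*k),int((v-135+.5)*k)),1,(0,0,255),-1)
    u,v=proj("side",X); cv2.circle(B,(int((u-295+.5)*k),int((v-152+.5)*k)),1,(0,0,255),-1)
C=cv2.resize(b[230:365,250:340],(180,270))
cv2.imwrite("pics/a3.png",np.hstack([A,B,C]))
E
python3 go.py '632,-138,150' '632,-138,25'
```

```text
t 11.88 [452.7 293.9 159.6] yaw -4.14 tilt [0.007  0.0079] w 0.653 gf 0.0 F [-0.7  0.5 -1.1]
632,-138,150 total cm [-21.   -41.79   0.75]
632,-138,25 total cm [ 0.08 -0.1  12.5 ]
```

View pics/a3.png

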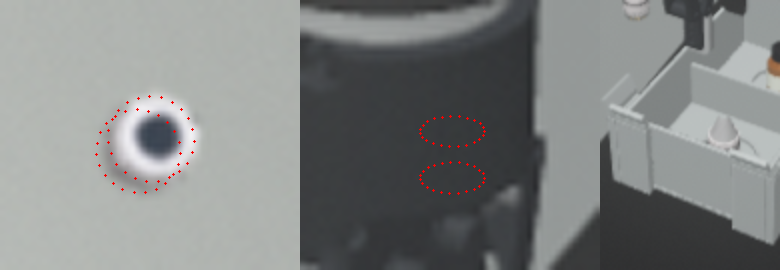

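The long objective is upright in the deep tray. The side view of the short objective is blocked by the arm, but the top view overlay puts it at about (633,-140).

```bash

python3 -m creep '[[0.65,[-1,-2,0],[0,0,0]],[0.65,[-1.7,-3.4,0],[0,0,0]],[0.65,[-1.8,-3.6,0],[0,0,0]],[0.65,[-1.8,-3.6,0],[0,0,0]],[0.65,[-1.8,-3.6,0],[0,0,0]]]' >/dev/null
python3 -m creep '[[0.65,[-1.8,-3.6,0],[0,0,0]],[0.65,[-1.8,-3.6,0],[0,0,0]],[0.65,[-1.8,-3.6,0],[0,0,0]],[0.65,[-1.8,-3.6,0],[0,0,0]],[0.65,[-1.8,-3.6,0],[0,0,0]]]' >/dev/null
python3 -m creep '[[0.65,[-1.8,-3.6,0],[0,0,0]],[0.65,[-1.8,-3.3,0],[0,0,0]],[0.65,[-0.3,-0.5,0],[0,0,0]],[0.65,[0,0,0],[0,0,0]],[0.65,[0,0,0],[0,0,0]]]' >/dev/null
python3 go.py '633,-140,150' '633,-140,24'
```

```text
t 13.13 [ 629.2 -139.3  153.4] yaw -4.29 tilt [-0.0007  0.0002] w 0.651 gf 0.0 F [-0.9  0.5  0.4]
633,-140,150 total cm [-0.38 -0.04  0.34]
633,-140,24 total cm [-1.00e-02 -0.00e+00  1.26e+01]
```

```bash

python3 -m creep '[[0.65,[-0.4,0,1.5],[0,0,0]],[0.65,[0,0,3],[0,0,0]],[0.65,[0,0,3.5],[0,0,0]],[0.65,[0,0,3],[0,0,0]],[0.65,[0,0,1.8],[0,0,0]]]' >/dev/null
python3 -m creep '[[0.65,[0,0,0],[0,0,0]],[0.65,[0,0,0],[0,0,0]],[0.65,[0,0,0],[0,0,0]]]' >/dev/null
python3 go.py '633,-140,24' 
```

```text
t 13.8 [ 634.5 -138.4   27.5] yaw -4.11 tilt [ 0.002  -0.0002] w 0.651 gf 0.0 F [ 0.2 -0.8  0.3]
633,-140,24 total cm [ 0.14 -0.17  0.35]
```

```bash

python3 -m creep '[[0.65,[0.1,-0.1,0.35],[0,0,0]],[0.65,[0,0,0],[0,0,0]]]' >/dev/null
python3 -m creep '[[0.25,[0,0,0],[0,0,0]],[0.2,[0,0,0],[0,0,0]],[0.2,[0,0,0],[0,0,0]],[0.2,[0,0,0],[0,0,0]],[0.2,[0,0,0],[0,0,0]]]' 30 >/dev/null
python3 go.py '633,-140,24'
```

```text
t 14.38 [ 632.7 -140.2   23.2] yaw -4.2 tilt [ 0.0009 -0.0001] w 0.313 gf 29.3 F [-2.4  1.4  5.8]
633,-140,24 total cm [-0.03  0.02 -0.08]
```

```bash

python3 -m creep '[[0.2,[0,0,-1],[0,0,0]],[0.2,[0,0,-3],[0,0,0]],[0.2,[0,0,-3.5],[0,0,0]],[0.2,[0,0,-3],[0,0,0]],[0.2,[0,0,-1.5],[0,0,0]]]' >/dev/null
python3 go.py '464.7,-279.8,142' '464.7,-279.8,30'
```

```text
t 14.8 [ 634.  -140.4  147.3] yaw -4.17 tilt [ 0.0052 -0.0006] w 0.317 gf 29.7 F [ 1.1 -0.8  0.1]
464.7,-279.8,142 total cm [ 15.88 -15.13   0.44]
464.7,-279.8,30 total cm [ 0.06  0.   11.2 ]
```

```bash

python3 -m creep '[[0.2,[1.2,-1.2,0],[0,0,0]],[0.2,[2.4,-2.3,0],[0,0,0]],[0.2,[2.6,-2.5,0],[0,0,0]],[0.2,[2.6,-2.5,0],[0,0,0]],[0.2,[2.6,-2.5,0],[0,0,0]]]' >/dev/null
python3 -m creep '[[0.2,[2.6,-2.4,0],[0,0,0]],[0.2,[1.6,-1.5,0],[0,0,0]],[0.2,[0.3,-0.2,0],[0,0,0]],[0.2,[0,0,0],[0,0,0]],[0.2,[0,0,0],[0,0,0]]]' >/dev/null
python3 go.py '464.7,-279.8,142' '464.7,-279.8,32'
```

```text
t 15.63 [ 462.6 -279.3  142.5] yaw -4.25 tilt [ 0.0003 -0.    ] w 0.315 gf 29.7 F [ 0.6 -0.3 -0.8]
464.7,-279.8,142 total cm [-0.21 -0.04  0.05]
464.7,-279.8,32 total cm [ 0.  0. 11.]
```

```bash

python3 -m creep '[[0.2,[-0.2,0,1.5],[0,0,0]],[0.2,[0,0,3],[0,0,0]],[0.2,[0,0,3],[0,0,0]],[0.2,[0,0,2.2],[0,0,0]],[0.2,[0,0,1],[0,0,0]]]' >/dev/null
python3 -m creep '[[0.2,[0,0,0.2],[0,0,0]],[0.2,[0,0,0],[0,0,0]],[0.2,[0,0,0],[0,0,0]]]' >/dev/null
python3 go.py '464.7,-279.8,27'
python3 -m creep '[[0.2,[0,0,0.2],[0,0,0]],[0.2,[0,0,0],[0,0,0]],[0.2,[0,0,0],[0,0,0]]]' >/dev/null
python3 go.py '464.7,-279.8,27'
```

```text
t 16.3 [ 465.4 -278.8   33.4] yaw -4.16 tilt [-0.0002  0.0001] w 0.309 gf 47.2 F [ 0.1 -1.1 -1. ]
464.7,-279.8,27 total cm [ 0.06 -0.11  0.64]
t 16.55 [ 465.1 -279.1   31.7] yaw -4.19 tilt [ 0.0008 -0.0001] w 0.304 gf 47.2 F [ 0.8  0.2 -0.5]
464.7,-279.8,27 total cm [ 0.03 -0.07  0.47]
```

```bash

python3 - <<'E'
from h import *
b=snap("side")[:,:,::-1];a=snap("top")[:,:,::-1]
cv2.imwrite("pics/a4.png",np.hstack([cv2.resize(b[120:220,320:450],(520,400),interpolation=2),cv2.resize(a[190:290,400:470],(280,400),interpolation=2)]))
E
python3 go.py
```

```text
t 16.65 [ 465.  -279.2   31.7] yaw -4.19 tilt [ 0.0007 -0.0001] w 0.306 gf 47.2 F [-0.6  0.2 -1.7]
```

View pics/a4.png

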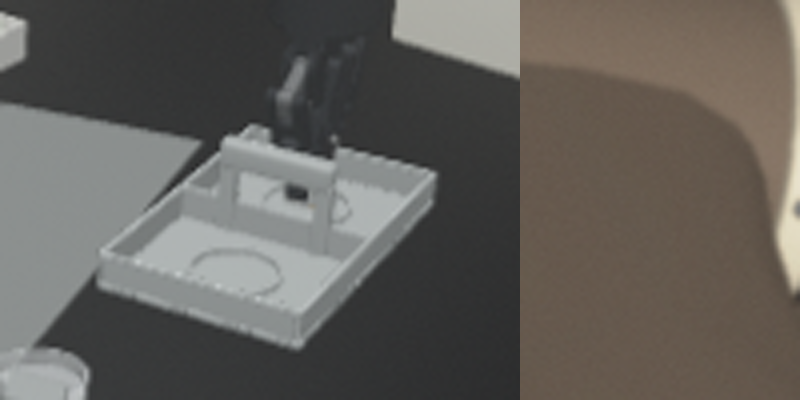

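The near finger stands inside the far ring at about (297,190), behind the handle bar, with nothing fouled. Continuing down.

```bash

python3 -m creep '[[0.2,[0,0,0.2],[0,0,0]],[0.2,[0,0,0],[0,0,0]],[0.2,[0,0,0],[0,0,0]]]' >/dev/null
python3 go.py
python3 -m creep '[[0.2,[0,0,0.15],[0,0,0]],[0.2,[0,0,0],[0,0,0]],[0.2,[0,0,0],[0,0,0]]]' >/dev/null
python3 go.py '464.7,-279.8,27'
```

```text
t 16.9 [ 464.9 -279.4   29.4] yaw -4.21 tilt [ 0.0003 -0.0002] w 0.308 gf 47.3 F [ 0.6 -0.2 -0.8]
t 17.15 [ 464.8 -279.3   27.7] yaw -4.21 tilt [0.0001 0.0001] w 0.306 gf 47.3 F [ 0.3 -2.5 -0.6]
464.7,-279.8,27 total cm [ 0.   -0.05  0.07]
```

```bash

python3 -m creep '[[0.2,[0,0,0.1],[0,0,0]],[0.2,[0,0,0],[0,0,0]]]' >/dev/null
python3 go.py
python3 -m creep '[[0.2,[0,0,0.1],[0,0,0]],[0.2,[0,0,0],[0,0,0]]]' >/dev/null
python3 go.py '464.7,-279.8,27'
```

```text
t 17.32 [ 464.9 -279.3   27.3] yaw -4.19 tilt [ 0.0002 -0.0002] w 0.309 gf 48.3 F [-0.7 -2.2  5.6]
t 17.48 [ 464.9 -279.4   27.2] yaw -4.17 tilt [ 0.0003 -0.0005] w 0.308 gf 49.5 F [-4.4  0.3 16.7]
464.7,-279.8,27 total cm [ 0.01 -0.04  0.02]
```

```bash

python3 -m creep '[[0.2,[0,0,-0.1],[0,0,0]],[0.5,[0,0,0],[0,0,0]],[0.5,[0,0,0],[0,0,0]],[0.5,[0,0,0],[0,0,0]],[0.5,[0,0,-1],[0,0,0]]]' >/dev/null
python3 -m creep '[[0.5,[0,0,-3],[0,0,0]],[0.5,[0,0,-4],[0,0,0]],[0.5,[0,0,-4],[0,0,0]],[0.7,[0,0,0],[0,0,0]]]' >/dev/null
python3 go.py '635,0,150' '635,0,36'
```

```text
t 18.23 [ 468.5 -280.3  154.9] yaw -4.1 tilt [ 0.0104 -0.0037] w 0.623 gf 0.0 F [ 2.1 -1.   0.6]
635,0,150 total cm [-14.6   29.15   0.56]
635,0,36 total cm [ 0.12  0.03 11.4 ]
```

```bash

python3 -m creep '[[0.7,[-0.9,1.8,0],[0,0,0]],[0.7,[-1.7,3.3,0],[0,0,0]],[0.7,[-1.8,3.6,0],[0,0,0]],[0.7,[-1.8,3.6,0],[0,0,0]],[0.7,[-1.8,3.6,0],[0,0,0]]]' >/dev/null
python3 -m creep '[[0.7,[-1.8,3.6,0],[0,0,0]],[0.7,[-1.8,3.6,0],[0,0,0]],[0.7,[-1.8,3.5,0],[0,0,0]],[0.7,[-1.4,2.5,0],[0,0,0]],[0.7,[0,0,0],[0,0,0]]]' >/dev/null
python3 -m creep '[[0.7,[0,0,0],[0,0,0]]]' >/dev/null
python3 go.py '635,0,150' '635,0,36'
```

```text
t 19.15 [633.7   2.  146.3] yaw -4.06 tilt [-0.0013  0.0001] w 0.695 gf 0.0 F [-0.7 -0.3 -0.2]
635,0,150 total cm [-0.14 -0.19 -0.37]
635,0,36 total cm [-0.02 -0.   11.4 ]
```

```bash

python3 -m creep '[[0.7,[-0.1,-0.2,1],[0,0,0]],[0.7,[0,0,2.5],[0,0,0]],[0.7,[0,0,3],[0,0,0]],[0.7,[0,0,2.5],[0,0,0]],[0.7,[0,0,1.7],[0,0,0]]]' >/dev/null
python3 -m creep '[[0.7,[0,0,0],[0,0,0]],[0.7,[0,0,0],[0,0,0]],[0.7,[0,0,0],[0,0,0]]]' >/dev/null
python3 go.py '635,0,36' 
```

```text
t 19.82 [634.9  -2.6  40.8] yaw -4.24 tilt [0.001 0.   ] w 0.699 gf 0.0 F [-0.3  0.2 -0.4]
635,0,36 total cm [0.01 0.26 0.48]
```

```bash

python3 -m creep '[[0.4,[0,0,0],[0,0,0]],[0.3,[0,0,0],[0,0,0]],[0.3,[0,0,0],[0,0,0]],[0.3,[0,0,0],[0,0,0]],[0.3,[0,0,0],[0,0,0]]]' 30 >/dev/null
python3 go.py '635,0,36'
```

```text
t 20.23 [635.4  -1.9  41.5] yaw -4.17 tilt [0.0025 0.0002] w 0.434 gf 29.8 F [-0.7 -1.6  7.7]
635,0,36 total cm [0.06 0.18 0.55]
```

```bash

python3 -m creep '[[0.2,[0,0,-1],[0,0,0]],[0.2,[0,0,-3],[0,0,0]],[0.2,[0,0,-3.5],[0,0,0]],[0.2,[0,0,-3],[0,0,0]],[0.2,[0,0,-1],[0,0,0]]]' >/dev/null
python3 -m creep '[[0.2,[0.8,-0.9,0],[0,0,0]],[0.2,[2.2,-2.4,0],[0,0,0]],[0.2,[2.5,-2.8,0],[0,0,0]],[0.2,[2.5,-2.8,0],[0,0,0]],[0.2,[2.5,-2.8,0],[0,0,0]]]' >/dev/null
python3 go.py '480.3,-171,150' '480.3,-171,49'
```

```text
t 21.07 [ 518.6 -111.9  153.9] yaw -4.19 tilt [-0.0017  0.0003] w 0.435 gf 30.5 F [ 0.1 -0.5 -1.1]
480.3,-171,150 total cm [ 3.38 -6.18  0.4 ]
480.3,-171,49 total cm [-0.02 -0.   10.1 ]
```

```bash

python3 -m creep '[[0.2,[1.6,-2.8,0],[0,0,0]],[0.2,[1.3,-2.2,0],[0,0,0]],[0.2,[0.7,-1.2,0],[0,0,0]],[0.2,[0,0,0],[0,0,0]],[0.2,[0,0,0],[0,0,0]]]' >/dev/null
python3 go.py '480.3,-171,150' '480.3,-171,49'
```

```text
t 21.48 [ 480.1 -170.6  154.6] yaw -4.29 tilt [-0.0003  0.0002] w 0.434 gf 30.5 F [ 0.3  1.  -1. ]
480.3,-171,150 total cm [-0.02 -0.04  0.46]
480.3,-171,49 total cm [-0.  -0.  10.1]
```

```bash

python3 -m creep '[[0.2,[0,0,1.5],[0,0,0]],[0.2,[0,0,3],[0,0,0]],[0.2,[0,0,3],[0,0,0]],[0.2,[0,0,2],[0,0,0]],[0.2,[0,0,1],[0,0,0]]]' >/dev/null
python3 -m creep '[[0.2,[0,0,0],[0,0,0]],[0.2,[0,0,0],[0,0,0]]]' >/dev/null
python3 go.py '480.3,-171,45.5'
python3 -m creep '[[0.2,[0,0,0.2],[0,0,0]],[0.2,[0,0,0],[0,0,0]],[0.2,[0,0,0],[0,0,0]]]' >/dev/null
python3 go.py '480.3,-171,45.5'
```

```text
t 22.07 [ 481.3 -169.7   49.8] yaw -4.14 tilt [-0.0008 -0.0003] w 0.431 gf 30.4 F [-0.5  0.2 -0.3]
480.3,-171,45.5 total cm [ 0.09 -0.14  0.43]
t 22.32 [ 481.5 -170.    48.8] yaw -4.19 tilt [0.0019 0.0001] w 0.429 gf 30.4 F [-0.4  0.5 -1.4]
480.3,-171,45.5 total cm [ 0.11 -0.11  0.33]
```

```bash

python3 -m creep '[[0.2,[0,0,0.2],[0,0,0]],[0.2,[0,0,0.1],[0,0,0]],[0.2,[0,0,0],[0,0,0]]]' >/dev/null
python3 go.py '480.3,-171,45.5'
python3 -m creep '[[0.2,[0,0,0.1],[0,0,0]],[0.2,[0,0,0],[0,0,0]]]' >/dev/null
python3 go.py '480.3,-171,45.5'
```

```text
t 22.57 [ 481.5 -170.3   45.9] yaw -4.17 tilt [ 0.0016 -0.0005] w 0.431 gf 34.7 F [-1.9  1.2  8.8]
480.3,-171,45.5 total cm [ 0.12 -0.08  0.04]
t 22.73 [ 481.6 -170.4   45.6] yaw -4.16 tilt [ 0.0019 -0.0007] w 0.437 gf 38.5 F [-5.   3.3 18. ]
480.3,-171,45.5 total cm [ 0.12 -0.07  0.01]
```

```bash

python3 -m creep '[[0.2,[0,0,-0.1],[0,0,0]],[0.56,[0,0,0],[0,0,0]],[0.56,[0,0,0],[0,0,0]],[0.56,[0,0,0],[0,0,0]],[0.56,[0,0,-1],[0,0,0]]]' >/dev/null
python3 -m creep '[[0.56,[0,0,-3],[0,0,0]],[0.56,[0,0,-4],[0,0,0]],[0.56,[0,0,-4],[0,0,0]],[0.56,[-1,2,-1],[0,0,0]],[0.56,[-2,3.5,0],[0,0,0]]]' >/dev/null
python3 -m creep '[[0.56,[-2,3.5,0],[0,0,0]],[0.56,[-2,3.5,0],[0,0,0]],[0.56,[-1,3.5,0],[0,0,0]],[0.56,[0,3,0],[0,0,0]],[0.56,[0,0,0],[0,0,0]]]' >/dev/null
python3 - <<'E'
from h import *
a=snap("top","t5.png")[:,:,::-1];b=snap("side","s5.png")[:,:,::-1]
cv2.imwrite("pics/a5.png",np.hstack([cv2.resize(a[180:320],(400,88)) if 0 else a[100:320,90:510],b[100:320,230:450]]))
E
python3 go.py
```

```text
t 24.08 [574.2  14.4 174.8] yaw -4.08 tilt [-0.001  -0.0004] w 0.56 gf 0.0 F [ 0.4 -1.1 -0.8]
```

View pics/a5.png

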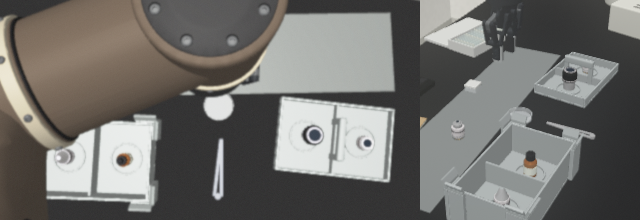

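All four pieces stand in their rings: eyepiece near (402,234), short near (457,243), bottle near (215,259) and long near (156,256) in top-view pixels. I'll recheck both tray poses and compare the pieces with the TCP readings at release.

```bash
python3 - <<'E'
from meas import *
G={}
for f in("top0","t5"):
    t=cv2.imread(f"pics/{f}.png")[:,:,::-1].copy(); g=cv2.cvtColor(t,cv2.COLOR_RGB2GRAY); G[f]=g
    m=np.zeros_like(g); m[197:300,345:500]=(g[197:300,345:500]>100)*255
    m=cv2.morphologyEx(m,cv2.MORPH_CLOSE,np.ones((9,9)))
    c=max(cv2.findContours(m,0,1)[0],key=cv2.contourArea); R=cv2.minAreaRect(c); print(f,np.round(R[0],2),np.round(R[1],1),round(R[2],2), plane("top",*R[0],20).round(1))
    m=np.zeros_like(g); m[205:320,205:262]=(g[205:320,205:262]>75)*255
    c=max(cv2.findContours(m,0,1)[0],key=cv2.contourArea); x,y,w,h=cv2.boundingRect(c); print("deep right bbox",x,y,w,h, np.round(cv2.moments(c)["m10"]/cv2.moments(c)["m00"],2),np.round(cv2.moments(c)["m01"]/cv2.moments(c)["m00"],2))
    print(rings("top",t,(90,200,260,320),10,20).tolist(),rings("top",t,(360,190,500,290),10,20).tolist())
g=G["t5"]
for nm,u,v,z,tcp in(("eye",402,234,57,(481.6,-170.4)),("short",457,243,34,(464.9,-279.4)),("cap",215,259,58,(441.8,183.1))):
    q=(g[v-9:v+9,u-9:u+9]<110).astype(np.uint8); n,l,st,ce=cv2.connectedComponentsWithStats(q); i=1+np.argmax(st[1:,4]); c=ce[i]+[u-9,v-9]
    print(nm,c.round(1),st[i,2:],plane("top",*c,z).round(1),tcp)
E
```

```text
top0 [429.02 239.36] [118.   74.9] 6.95 [ 472.  -228.1   20. ]
deep right bbox 205 214 47 99 226.65 261.92
[[112.8, 293.8, 12.8, 15.3], [215.3, 259.2, 13.7, 14.9], [159.1, 256.3, 14.5, 15.2], [160.8, 256.1, 14.4, 15.7]] [[452.9, 242.8, 14.6, 15.5], [398.0, 235.6, 14.9, 15.0]]
t5 [424.77 238.99] [118.   74.9] 6.17 [ 472.9 -219.8   20. ]
deep right bbox 205 213 47 100 226.48 261.42
[[230.7, 296.1, 10.3, 11.7], [215.3, 258.9, 14.1, 14.9]] [[449.6, 241.7, 14.4, 15.2], [402.9, 234.7, 10.4, 11.1]]
eye [404.4 234.6] [10 10 86] [ 482.4 -171.6   57. ] (481.6, -170.4)
short [457.1 242.7] [ 7  6 33] [ 465.  -277.4   34. ] (464.9, -279.4)
cap [212.2 259.9] [12 11 99] [443.2 181.6  58. ] (441.8, 183.1)
```

```bash
cat > ov.py <<'E'
from h import *
def overlay(n,img,box,k,pose,items):
    x0,y0,x1,y1=box; A=cv2.resize(img[y0:y1,x0:x1],None,fx=k,fy=k,interpolation=2)
    cx,cy,yaw=pose; c,s=np.cos(np.radians(yaw)),np.sin(np.radians(yaw))
    for pts,col in items:
        q=[proj(n,[cx+c*x-s*y,cy+s*x+c*y,z]) for x,y,z in pts]
        q=np.int32([((u-x0+.5)*k*8,(v-y0+.5)*k*8) for u,v in q]); cv2.polylines(A,[q.reshape(-1,1,2)],False,col,1,cv2.LINE_AA,3)
    return A
rect=lambda a,b,z:[(a,b,z),(a,-b,z),(-a,-b,z),(-a,b,z),(a,b,z)]
circ=lambda y,z:[(28*np.cos(t),y+28*np.sin(t),z) for t in np.linspace(0,6.2832,40)]
R,Gn,B=(0,0,255),(0,160,0),(255,0,0)
E
python3 - <<'E'
from ov import *
a=cv2.imread("pics/top0.png"); b=cv2.imread("pics/t5.png")
A=overlay("top",a,(95,203,260,318),4,(445.5,237.1,-4.24),[(rect(70,110,72),R),(circ(55,9),Gn),(circ(-55,9),Gn),([(-66,0,72),(66,0,72)],B),(rect(78,118,91),B)])
C=overlay("top",b,(360,190,500,290),4,(473.5,-218,-7.36),[(rect(70,110,26),R),(circ(55,9),Gn),(circ(-55,9),Gn),(rect(40,7,70),B)])
h=min(A.shape[0],C.shape[0]); cv2.imwrite("pics/a6.png",cv2.resize(np.hstack([A[:h],C[:h]]),(800,int(800*h/(A.shape[1]+C.shape[1])))))
cv2.imwrite("pics/a6.png",np.vstack([A[:, :],np.zeros((0,A.shape[1],3),np.uint8)])[:560]); cv2.imwrite("pics/a7.png",C)
E
```

```text
(no output)
```

View pics/a6.png

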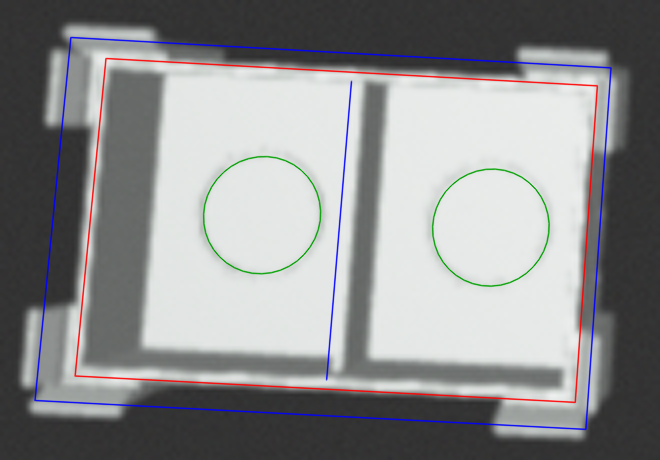

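View pics/a7.png

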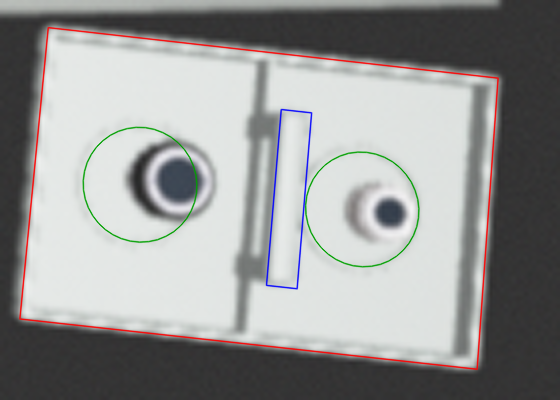

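The shallow tray overlay fits: outline, rings and bar. On the deep tray the rim and post edges hint at a slightly smaller yaw, so I'll fit lines to the rim edges.

```bash
python3 - <<'E'
from h import *
g=cv2.imread("pics/top0.png",0).astype(float)
def cross(prof):  # first subpixel crossing of 110 rising
    for i in range(len(prof)-1):
        if prof[i]<110<=prof[i+1]: return i+(110-prof[i])/(prof[i+1]-prof[i])
top=[(u,205+cross(g[205:240,u])) for u in range(155,215)]
bot=[(u,316-cross(g[280:317,u][::-1])) for u in range(140,212)]
lef=[(100+cross(g[v,100:135]),v) for v in range(242,270)]
L={}
for n,p in(("top",top),("bot",bot),("lef",lef)):
    W=np.array([plane("top",*q,72)[:2] for q in p]); vx,vy,x0,y0=cv2.fitLine(W.astype(np.float32),cv2.DIST_HUBER,0,.01,.01).ravel()
    res=(W-[x0,y0])@[-vy,vx]; L[n]=(x0,y0,vx,vy); print(n,np.round((x0,y0),1),"yaw",np.round(np.degrees(np.arctan2(-vx,vy)if abs(vy)>abs(vx) else np.arctan(vy/vx)),2),"rms",res.std().round(2))
# y=237 crossing of top & bottom
for n in("top","bot"):
    x0,y0,vx,vy=L[n]; print(n,"x at y=237",x0+(237-y0)*vx/vy)
x0,y0,vx,vy=L["lef"]; print("lef y at x=445",y0+(445-x0)*vy/vx)
E
```

```text
top [517.1 231.1] yaw -3.92 rms 0.26
bot [374.8 242.8] yaw -3.9 rms 0.2
lef [455.4 350. ] yaw -3.86 rms 0.15
top x at y=237 517.50665
bot x at y=237 374.3589
lef y at x=445 350.66226
```

```bash
python3 - <<'E'
from ov import *
a=cv2.imread("pics/side0.png")[120:220,320:450];b=cv2.imread("pics/a4.png")[:,:520];b=cv2.resize(b,(130,100),interpolation=cv2.INTER_AREA);c=cv2.imread("pics/s5.png")[120:220,320:450]
for n,i in(("side0",a),("a4",b),("s5",c)):
    m=(cv2.cvtColor(i,cv2.COLOR_BGR2GRAY)>90).astype(np.uint8); m[:, :25]=0; m[:30]=0
    ct=max(cv2.findContours(m,0,1)[0],key=cv2.contourArea)[:,0]
    print(n,"lowest",ct[ct[:,1].argmax()],"rightmost",ct[ct[:,0].argmax()])
s=cv2.imread("pics/s5.png")
A=overlay("side",s,(335,140,435,210),6,(473.5,-218,-7.36),[(rect(70,110,26),R),(circ(55,9),Gn),(circ(-55,9),Gn),(rect(40,7,70),B),(rect(40,7,50),B)])
cv2.imwrite("pics/a8.png",A)
E
python3 go.py '473.5,-218,160' '473.5,-219,66'
```

```text
side0 lowest [74 86] rightmost [109  46]
a4 lowest [70 86] rightmost [108  47]
s5 lowest [71 87] rightmost [108  45]
t 24.08 [574.2  14.4 174.8] yaw -4.08 tilt [-0.001  -0.0004] w 0.56 gf 0.0 F [ 0.4 -1.1 -0.8]
473.5,-218,160 total cm [  8.39 -23.89   1.5 ]
473.5,-219,66 total cm [-0.02 -0.09  9.4 ]
```

View pics/a8.png

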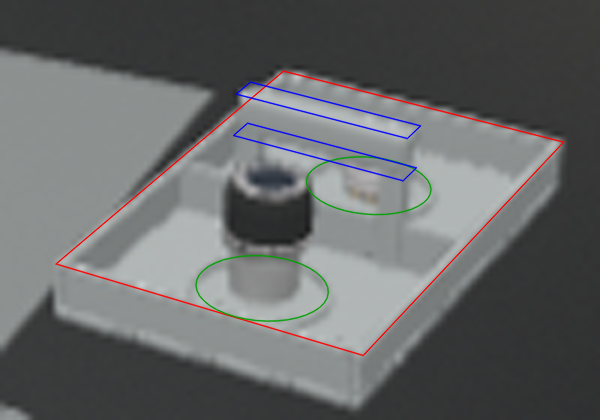

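The tray had already shifted about 8 mm before the a4 view, so the gripper's upper linkage pushed the handle then. Both pieces still sit inside their rings, with the eyepiece base at (265,295) in this crop. Now I'll approach the handle with a narrow opening.

```bash

python3 -m creep '[[0.3,[0.8,-2.2,0],[0,0,0]],[0.3,[1.2,-3.5,0],[0,0,0]],[0.3,[1.3,-3.6,0],[0,0,0]],[0.3,[1.3,-3.6,0],[0,0,0]],[0.3,[1.3,-3.6,0],[0,0,0]]]' >/dev/null
python3 -m creep '[[0.3,[1.3,-3.6,0],[0,0,0]],[0.3,[1,-2.8,0],[0,0,0]],[0.3,[0.3,-1,0],[0,0,3.3]],[0.3,[0,0,0],[0,0,0]],[0.3,[0,0,0],[0,0,0]]]' >/dev/null
python3 go.py '473.5,-219,160' '473.5,-219,66'
```

```text
t 24.92 [ 471.2 -219.9  175.1] yaw -7.62 tilt [ 0. -0.] w 0.3 gf 0.0 F [-0.4  0.3 -0.1]
473.5,-219,160 total cm [-0.22  0.12  1.51]
473.5,-219,66 total cm [0.  0.  9.4]
```

```bash

python3 -m creep '[[0.3,[-0.2,0.1,1.5],[0,0,0]],[0.3,[0,0,2.5],[0,0,0]],[0.3,[0,0,1.5],[0,0,0]],[0.3,[0,0,0],[0,0,0]],[0.3,[0,0,0],[0,0,0]]]' >/dev/null
python3 go.py '473.5,-219,66'
python3 - <<'E'
from h import *
b=snap("side")[:,:,::-1]
cv2.imwrite("pics/a9.png",cv2.resize(b[90:215,320:450],None,fx=4.5,fy=4.5,interpolation=2))
E
```

```text
t 25.33 [ 474.2 -217.5  119.6] yaw -7.4 tilt [-0.0018 -0.0002] w 0.299 gf 0.0 F [-1.2 -0.2  0.6]
473.5,-219,66 total cm [ 0.04 -0.16  5.36]
```

View pics/a9.png

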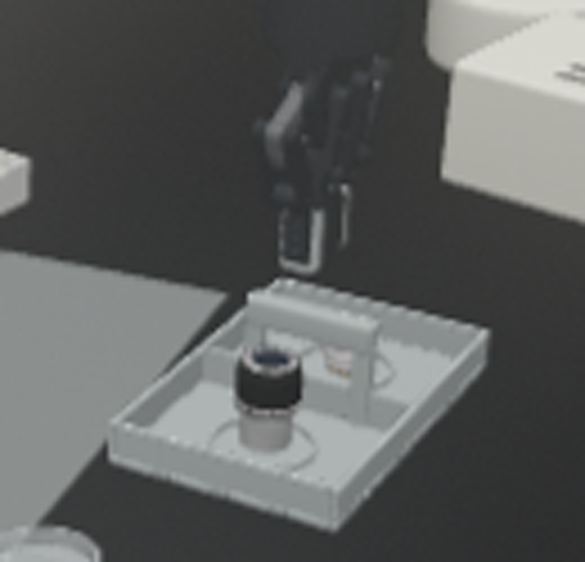

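The jaws at (300,250) stand above the bar's middle, and the fingers are slim, clear of the eyepiece. Going down.

```bash

python3 -m creep '[[0.3,[0,-0.15,1.5],[0,0,0]],[0.3,[0,0,1.2],[0,0,0]],[0.3,[0,0,0],[0,0,0]],[0.3,[0,0,0],[0,0,0]]]' >/dev/null
python3 go.py '473.5,-219,66'
python3 -m creep '[[0.3,[0,0,0.8],[0,0,0]],[0.3,[0,0,0.8],[0,0,0]],[0.3,[0,0,0.5],[0,0,0]],[0.3,[0,0,0],[0,0,0]],[0.3,[0,0,0],[0,0,0]]]' >/dev/null
python3 go.py '473.5,-219,66'
```

```text
t 25.72 [ 474.6 -219.3   93.7] yaw -7.46 tilt [ 0.0004 -0.0003] w 0.302 gf 0.0 F [ 0.5 -0.7 -0.1]
473.5,-219,66 total cm [0.11 0.02 2.77]
t 26.13 [ 473.9 -219.4   71.4] yaw -7.49 tilt [-0.001 -0.   ] w 0.305 gf 0.0 F [0.5 0.4 0.7]
473.5,-219,66 total cm [0.04 0.03 0.54]
```

```bash

python3 -m creep '[[0.3,[0,0,0.5],[0,0,0]],[0.3,[0,0,0.1],[0,0,0]],[0.3,[0,0,0],[0,0,0]],[0.3,[0,0,0],[0,0,0]]]' >/dev/null
python3 go.py '473.5,-219,66'
python3 -m creep '[[0.2,[0,0,0],[0,0,0]],[0.1,[0,0,0],[0,0,0]],[0.1,[0,0,0],[0,0,0]],[0.05,[0,0,0],[0,0,0]],[0.05,[0,0,0],[0,0,0]]]' 70 >/dev/null
python3 go.py '473.5,-219,66'
```

```text
t 26.47 [ 474.2 -219.4   65.8] yaw -7.5 tilt [-0.0001 -0.    ] w 0.298 gf 0.0 F [0.5 0.3 0.4]
473.5,-219,66 total cm [ 0.07  0.03 -0.02]
t 26.88 [ 474.2 -219.5   66.1] yaw -7.49 tilt [ 0.0003 -0.0002] w 0.149 gf 69.1 F [-1.3  0.9  5.8]
473.5,-219,66 total cm [0.08 0.04 0.01]
```

```bash

python3 -m creep '[[0.05,[0,0,-0.3],[0,0,0]],[0.05,[0,0,-0.7],[0,0,0]],[0.05,[0,0,-1],[0,0,0]],[0.05,[0,0,-1],[0,0,0]],[0.05,[0,0,-1],[0,0,0]]]' >/dev/null
python3 go.py
python3 -m creep '[[0.05,[0,0,-1.5],[0,0,0]],[0.05,[0,0,-2],[0,0,0]],[0.05,[0,0,-2],[0,0,0]],[0.05,[0,0,-2],[0,0,0]],[0.05,[0,0,-1.5],[0,0,0]]]' >/dev/null
python3 -m creep '[[0.05,[0,0,-1],[0,0,0]],[0.05,[0,0,-0.3],[0,0,0]],[0.05,[0,0,0],[0,0,0]],[0.05,[0,0,0],[0,0,0]]]' >/dev/null
python3 go.py '445.7,239.3,206'
```

```text
t 27.3 [ 474.2 -219.3  107. ] yaw -7.5 tilt [ 0.0003 -0.    ] w 0.145 gf 68.3 F [-0.4  0.4 -4.3]
t 28.05 [ 473.6 -219.2  208.2] yaw -7.52 tilt [-0.0008  0.0005] w 0.148 gf 68.3 F [ 0.5  0.3 -4.3]
445.7,239.3,206 total cm [ 8.76 45.09  0.24]
```

```bash

python3 -m creep '[[0.05,[0,0,0],[0,0,-0.6]],[0.05,[0,0,0],[0,0,-1.2]],[0.05,[0,0,0],[0,0,-1.2]],[0.05,[0,0,0],[0,0,-0.6]],[0.05,[0,0,0],[0,0,0]]]' >/dev/null
python3 go.py '445.7,239.3,206'
```

```text
t 28.47 [ 474.1 -219.4  208.5] yaw -3.84 tilt [-0.0006  0.0001] w 0.148 gf 68.4 F [-0.3  1.  -4.2]
445.7,239.3,206 total cm [ 5.9  45.57  0.25]
```

```bash

python3 -m creep '[[0.05,[0.05,0.4,0],[0,0,0]],[0.05,[0.1,0.8,0],[0,0,0]],[0.05,[0.15,1.2,0],[0,0,0]],[0.05,[0.2,1.6,0],[0,0,0]],[0.05,[0.25,2,0],[0,0,0]]]' >/dev/null
python3 -m creep '[[0.05,[0.3,2.2,0],[0,0,0]],[0.05,[0.3,2.2,0],[0,0,0]],[0.05,[0.3,2.2,0],[0,0,0]],[0.05,[0.3,2.2,0],[0,0,0]],[0.05,[0.3,2.2,0],[0,0,0]]]' >/dev/null
python3 -m creep '[[0.05,[0.3,2.2,0],[0,0,0]],[0.05,[0.3,2.2,0],[0,0,0]],[0.05,[0.3,2.2,0],[0,0,0]],[0.05,[0.3,2.2,0],[0,0,0]],[0.05,[0.3,2.2,0],[0,0,0]]]' >/dev/null
python3 -m creep '[[0.05,[0.3,2.2,0],[0,0,0]],[0.05,[0.3,2.2,0],[0,0,0]],[0.05,[0.3,2.2,0],[0,0,0]],[0.05,[0.3,2.2,0],[0,0,0]],[0.05,[0.3,2.2,0],[0,0,0]]]' >/dev/null
python3 -m creep '[[0.05,[0.2,2,0],[0,0,0]],[0.05,[0.2,1.6,0],[0,0,0]],[0.05,[0.15,1.2,0],[0,0,0]],[0.05,[0.1,0.8,0],[0,0,0]],[0.05,[0,0.4,0],[0,0,0]]]' >/dev/null
python3 -m creep '[[0.05,[0,0,0],[0,0,0]],[0.05,[0,0,0],[0,0,0]],[0.05,[0,0,0],[0,0,0]]]' >/dev/null
python3 go.py '445.7,239.3,206'
```

```text
t 30.8 [445.8 232.9 208.8] yaw -3.94 tilt [-0.0002 -0.0002] w 0.146 gf 68.5 F [ 0.  -0.9 -5.1]
445.7,239.3,206 total cm [0.05 0.64 0.28]
```

```bash

python3 -m creep '[[0.05,[0,0.3,0.5],[0,0,0]],[0.05,[0.05,0.3,1],[0,0,0]],[0.05,[0,0,1.2],[0,0,0]],[0.05,[0,0,1],[0,0,0]],[0.05,[0,0,0.4],[0,0,0]]]' >/dev/null
python3 -m creep '[[0.05,[0,0,0],[0,0,0]],[0.05,[0,0,0],[0,0,0]],[0.05,[0,0,0],[0,0,0]]]' >/dev/null
python3 go.py '445.7,239.3,162'
python3 - <<'E'
from ov import *
s=snap("side","s10.png")[:,:,::-1].copy(); p=r.sense()["position"]; z=p[2]-66
A=overlay("side",s,(245,170,405,350),3,(445.7,239.3,-3.9),[(rect(70,110,72),R),(rect(78,118,0),B)])
C=overlay("side",s,(245,170,405,350),3,(p[0],p[1],-3.9),[(rect(70,110,z),Gn),(rect(70,110,z+26),Gn),(rect(40,7,z+70),Gn)])
cv2.imwrite("pics/a10.png",cv2.resize(np.hstack([A,C])[:, :],(800,450)))
E
```

```text
t 31.47 [446.1 239.8 168.2] yaw -3.9 tilt [0.0005 0.0003] w 0.148 gf 68.5 F [ 0.6 -0.2 -3.3]
445.7,239.3,162 total cm [ 0.04 -0.06  0.62]
```

View pics/a10.png

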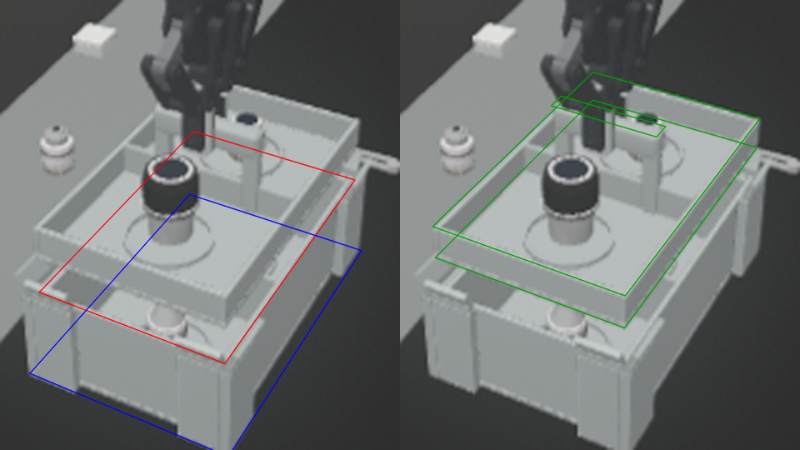

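The held tray is level, matches its predicted outline to within 1 px, and sits between the posts. Lowering step by step while watching force.

```bash

python3 -m creep '[[0.05,[0,0,0.4],[0,0,0]],[0.05,[0,0,0.6],[0,0,0]],[0.05,[0,0,0.4],[0,0,0]],[0.05,[0,0,0],[0,0,0]],[0.05,[0,0,0],[0,0,0]]]' >/dev/null
python3 go.py '445.7,239.3,138'
python3 -m creep '[[0.05,[0,0,0.3],[0,0,0]],[0.05,[0,0,0.2],[0,0,0]],[0.05,[0,0,0],[0,0,0]],[0.05,[0,0,0],[0,0,0]]]' >/dev/null
python3 go.py '445.7,239.3,138'
```

```text
t 31.93 [445.6 239.4 153.4] yaw -3.9 tilt [-0.0006 -0.0008] w 0.151 gf 68.5 F [-0.7  0.2 -3.2]
445.7,239.3,138 total cm [-0.01 -0.01  1.54]
t 32.27 [445.7 239.6 148.7] yaw -3.9 tilt [-0.0002 -0.0002] w 0.147 gf 68.5 F [-0.7  0.3 -4.1]
445.7,239.3,138 total cm [ 0.   -0.03  1.07]
```

```bash

python3 -m creep '[[0.05,[0,0,0.3],[0,0,0]],[0.05,[0,0,0.1],[0,0,0]],[0.05,[0,0,0],[0,0,0]],[0.05,[0,0,0],[0,0,0]]]' >/dev/null
python3 go.py '445.7,239.3,138'
python3 -m creep '[[0.05,[0,0,0.2],[0,0,0]],[0.05,[0,0,0],[0,0,0]],[0.05,[0,0,0],[0,0,0]]]' >/dev/null
python3 go.py '445.7,239.3,138'
python3 -m creep '[[0.05,[0,0,0.2],[0,0,0]],[0.05,[0,0,0],[0,0,0]],[0.05,[0,0,0],[0,0,0]]]' >/dev/null
python3 go.py '445.7,239.3,138'
```

```text
t 32.6 [445.8 239.6 144.7] yaw -3.9 tilt [-0.0001 -0.0002] w 0.147 gf 68.5 F [ 0.3  0.2 -2.7]
445.7,239.3,138 total cm [ 0.   -0.03  0.67]
t 32.85 [445.7 239.6 142.7] yaw -3.9 tilt [-0.0002 -0.0002] w 0.146 gf 68.5 F [ 0.8  0.5 -4.2]
445.7,239.3,138 total cm [ 0.   -0.03  0.47]
t 33.1 [445.7 239.6 140.7] yaw -3.9 tilt [-0.0002 -0.0002] w 0.148 gf 68.5 F [ 0.1 -0.3 -4. ]
445.7,239.3,138 total cm [ 0.   -0.03  0.27]
```

No contact at all yet, and it's already well between the posts.

```bash

python3 -m creep '[[0.05,[0,0,0.2],[0,0,0]],[0.05,[0,0,0],[0,0,0]],[0.05,[0,0,0],[0,0,0]]]' >/dev/null
python3 go.py
python3 -m creep '[[0.05,[0,0,0.1],[0,0,0]],[0.05,[0,0,0],[0,0,0]],[0.05,[0,0,0],[0,0,0]]]' >/dev/null
python3 go.py
```

```text
t 33.35 [445.7 239.5 138.7] yaw -3.9 tilt [-0.0002 -0.0002] w 0.146 gf 68.5 F [-0.3 -0.2 -3.4]
t 33.6 [445.9 239.7 138.2] yaw -3.89 tilt [0.0003 0.0001] w 0.144 gf 69.3 F [-1.7 -1.   1.1]
```

```bash

python3 -m creep '[[0.05,[0,0,0.05],[0,0,0]],[0.05,[0,0,0],[0,0,0]],[0.05,[0,0,0],[0,0,0]]]' >/dev/null
python3 go.py
python3 -m creep '[[0.15,[0,0,0],[0,0,0]],[0.25,[0,0,0],[0,0,0]],[0.3,[0,0,0],[0,0,0]],[0.3,[0,0,0],[0,0,0]],[0.3,[0,0,-0.3],[0,0,0]]]' 20 >/dev/null
python3 -m creep '[[0.3,[0,0,-1],[0,0,0]],[0.3,[0,0,-1.5],[0,0,0]],[0.3,[0,0,-3],[0,0,0]],[0.3,[0,0,-3],[0,0,0]],[0.3,[0,0,-1],[0,0,0]]]' >/dev/null
python3 go.py
python3 -m creep '[[0.3,[0,-2,0],[0,0,0]],[0.3,[-2,-3.5,0],[0,0,0]],[0.3,[-2,-3.5,0],[0,0,0]],[0.3,[-2,-3.5,0],[0,0,0]],[0.3,[-2,-3.5,0],[0,0,0]]]' >/dev/null
python3 -m creep '[[0.3,[-2,-3.5,0],[0,0,0]],[0.3,[0,-3.5,0],[0,0,0]],[0.3,[0,-3.5,0],[0,0,0]],[0.3,[0,-3.5,0],[0,0,0]],[0.3,[0,-3.5,0],[0,0,0]]]' >/dev/null
python3 -m creep '[[0.3,[0,-3.5,0],[0,0,0]],[0.3,[0,-3.5,0],[0,0,0]],[0.3,[0,-3.5,0],[0,0,0]],[0.3,[0,-2,0],[0,0,0]],[0.3,[0,0,0],[0,0,0]]]' >/dev/null
python3 - <<'E'
from h import *
a=snap("top","t11.png")[:,:,::-1];b=snap("side","s11.png")[:,:,::-1]
cv2.imwrite("pics/a11.png",np.hstack([cv2.resize(a[195:325,80:270],(400,274)),cv2.resize(b[170:350,220:420],(400,360))[:274] if 0 else cv2.resize(b[190:350,220:420],(400,274))]))
E
```

```text
t 33.85 [445.9 239.7 138.1] yaw -3.88 tilt [0.0006 0.0003] w 0.148 gf 70.1 F [-3.6 -1.6  7.3]
t 34.68 [447.4 240.7 240.6] yaw -3.86 tilt [0.0052 0.0038] w 0.302 gf 0.0 F [1.3 0.7 1. ]
```

View pics/a11.png

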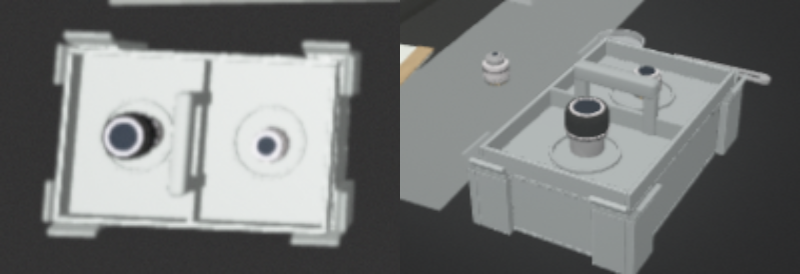

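The shallow tray sits level between all four posts, and its seated height matches (TCP 138.1, against 138 expected). The eyepiece and short objective are upright in their rings, and the mid objective hasn't moved.

```bash
python3 -c "
from plant import r
print(r.sign_off())"
```

```text
the job is handed in; nothing more can be done
None
```

Both kits are in their trays, the shallow tray is stacked fully down on the deep one, and the job is handed in after about 36 s of robot time; no verdict came back, and the deep-tray pieces were last seen upright before the stacking covered them.

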